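# Stir the deburring stones and hang up the paddle

### The arm

A 6-joint arm with a two-finger parallel gripper is mounted at the origin on the work surface. World frame = base frame: x ahead of the robot, y to its left, z up, the work surface at z = 0. Lengths are in mm, angles in rad, forces in N, time in s.
With the tool pointing down it reaches from about 350 to 875 mm from the base axis. Payload 4.2 kg.
Tool frame: the origin (TCP) lies at the very end of the fingers, on their centre line; the grasp point (between the pads) lies 19 mm behind it; z points along the fingers, y is the line along which they close (so a half turn about z gives the same grasp; the last joint's range is limited). The gripper opens to 85 mm and grips with 20 to 120 N. Pads are 22 mm wide; open, the fingers measure 114 mm over their backs; the gripper's body (76 mm by 85 mm) begins 54 mm behind the grasp point. The pads swing forward as they close: fully open they stand 13 mm farther back than shut.
Start: joints at [1.469, 0.385, 0.008, 0, -1.194, -0.259], TCP at [220.606, 584.75, 231.312] pointing down, gripper open.
Joint ranges: [-3.14, 3.14], [-1.21, 2.06], [-1.07, 1.41], [-3.16, 2.05], [-2.99, -0.16], [-3.1, 3.1]. Speed limits (rad/s): [2.79, 2.79, 3.14, 3.14, 3.14, 3.14].

### API

Orientations are given as a unit quaternion [x, y, z, w].
In Python, from bench import monitor, get_image, camera_info, job_done gives the robot as it stands.
- The arm moves only by the tool send_rows, never from a script. Its argument "series" is a list of rows, each a list of 3 entries, a list of its own where there are three numbers: the shift along the tool's x, y, z in mm, then the turn, a rotation vector about the tool's x, y, z in rad, then the finger opening in mm, from 0 to 85.4. A call has 1 to 8 rows; each row shifts and turns the commanded pose from where the row before left it, along the tool's axes as they then stand; what a row does not reach is not made up. A row lasts 1/10 s, in which the tool goes at most 50 mm and 8.59 degrees, less where a joint would pass 70% of its speed; a pose out of reach is approached as far as the arm can. A call with a gripper value outside its range is refused whole. The fingers move at their own pace and stop on an object; the grip force is fixed at half the most. Time passes only in rows, so rows that do not move let the fingers close. It gives the time, the measured TCP pose, the force, the opening and the grip force at its end, in the units of the state.
- monitor.read_state(): the state, without advancing time (a new reading comes with each control period).
- get_image(name): name is "scene" or "top" or "wrist"; returns the picture (420x560x3 uint8, red, green, blue); there is no depth.
- camera_info(name): a dict with "intrinsics" (3x3 intrinsics, pixels), "dist_coeffs" ([k1, k2, p1, p2, k3] as OpenCV has them; the pictures are not rectified), "R" (3x3) and "t" (3): a world point X has camera coordinates R X + t. Camera axes: x right, y down, z forward; pixel columns grow to the right and rows downward; lengths in mm; the calibration is good to about 2 mm. A picture is of the moment at which its call begins: read the wrist's pose just before it. camera_info takes no time and is no camera call; for the wrist camera it gives the pose at the moment of the call.
- job_done(): hands the job in; it is judged then, once.
The state is a dict: "clock": time; "joints": joint angles; "joint_vel": joint speeds; "joint_efforts": joint torques, N m; "position": TCP position; "ee_rot": TCP orientation; "contact_force": force on the tool from outside, world axes, zero at the start; "wrist_torque": the same for the moment, N m; "gripper_width": finger opening in mm; "grasp_force": force on a finger pad.
Only numpy, scipy, OpenCV 4.12 (cv2) and the standard library are available. Lean on these libraries where they do the work, as an engineer would, in place of code of your own. Each camera call takes 0.05 s, during which the arm holds its last target. There are 200 camera calls.

### The job

Take the paddle with the eye out of the wooden tool block and stir the stones in the pan with its blade until every stone has clearly shifted from where it lay. Then hang the paddle by its eye on the stand's peg, well onto the peg, and leave it hanging still. Keep all the stones in the pan, touch them only with the paddle, and leave the chisel and the other things on the bench where they are.

Things in the scene. Friction and masses are not known exactly. Their poses are not given: they have to be found in the camera images.
- paddle: aluminium paddle, 200 mm tall, upright in either slot of the block. Origin: centre of its underside (10 mm above the bench at start); z up, x normal to its flat faces, y across. Blade 40 wide (y), 8 thick (x), z 0-65 mm; round stem 12 thick; eye plate 40 wide, 8 thick, z 122-200, with a through hole (the eye, along x). Grip the solid plate above the eye (z 160-200) from above, across its width
- paddle_eye (a point): centre of the paddle's eye, a round through hole of 24 mm diameter, 145 mm above the paddle's underside; the paddle weighs about 0.2 kg and swings for a second or two after it is let go on the peg
- block: wooden tool block fixed to the bench, 70 x 180 x 60 mm high, origin under its centre. Two slots at y -55 and +55 mm, each 43 mm (y) by 11 mm (x), 50 mm deep: one holds the paddle, the other the chisel. It stands left or right of the pan, the peg stand on the other side
- chisel: bolster chisel, the other tool in the block: 182 mm tall, flat steel foot, round black rubber grip 26 mm thick, no eye. A bystander, to be left in its slot. Origin under its foot
- pan: round open dark steel pan fixed to the bench, outer diameter 160 mm, inner 150 mm, rim 50 mm above the bench, inner floor 5 mm above the bench. Origin under its centre. At the start its middle (about 55 mm across) is free of stones, enough to lower the blade
- stand: grey steel peg stand fixed to the bench: base plate 160 x 120 x 12 mm (x -35 to 125 mm), square post 25 mm thick and 232 mm tall. Origin under the post. Its x points horizontally the way the peg points, roughly away from the robot
- peg: the stand's round steel peg, 10 mm diameter, 85 mm long. Origin: centre of its root on the post's face, 205 mm above the bench. Its x axis runs along the peg to the free tip (x 85 mm), which rises 12 degrees above level; y is level
- hammer: hammer lying on the bench beyond the pan, bystander
- tin: open steel tin 72 mm across, 70 mm high, with punches in it, bystander
- disc: black grinding disc 115 mm across, 6 mm thick, lying flat, bystander
- stone0: ceramic deburring stone, rounded cylinder 26 mm across and 22 mm high, 30 g, loose in the pan; origin at its centre. At the start the seven stand in a rough ring 46 mm from the pan's centre
- stone1: ceramic deburring stone, rounded cylinder 26 mm across and 22 mm high, 30 g, loose in the pan; origin at its centre. At the start the seven stand in a rough ring 46 mm from the pan's centre
- stone2: ceramic deburring stone, rounded cylinder 26 mm across and 22 mm high, 30 g, loose in the pan; origin at its centre. At the start the seven stand in a rough ring 46 mm from the pan's centre
- stone3: ceramic deburring stone, rounded cylinder 26 mm across and 22 mm high, 30 g, loose in the pan; origin at its centre. At the start the seven stand in a rough ring 46 mm from the pan's centre
- stone4: ceramic deburring stone, rounded cylinder 26 mm across and 22 mm high, 30 g, loose in the pan; origin at its centre. At the start the seven stand in a rough ring 46 mm from the pan's centre
- stone5: ceramic deburring stone, rounded cylinder 26 mm across and 22 mm high, 30 g, loose in the pan; origin at its centre. At the start the seven stand in a rough ring 46 mm from the pan's centre
- stone6: ceramic deburring stone, rounded cylinder 26 mm across and 22 mm high, 30 g, loose in the pan; origin at its centre. At the start the seven stand in a rough ring 46 mm from the pan's centre
There are look-alikes about, which are no part of the job. Several things have the shape of the paddle; the one meant has the colours described above.

How it is judged:
By the outcome, as a careful person would: the job done as asked, in the order asked, and still so for the second after the job is handed in, with the robot touching nothing.
It also fails if it takes over 72 s, if anything falls off the work surface, if the arm or the gripper's body presses on something with over 40 N, if the wrist force passes 120 N, or if a joint passes its speed limit or range.

## Working session

There is one attempt and no reset: what is moved stays moved. The work goes in short steps, Python scripts to look and compute and a tool call to move; the robot and the scene stay as the last step left them, time stands still between calls to the robot, and variables do not carry over. Pictures are saved under pics/ and viewed, at most 10 in all, crops included, and the job is handed in when it is done.

Besides the shell and the picture viewer there is one more tool, called after "Emit:" in YAML: its name, and indented under it one key for each argument. send_rows: Moves the arm, as the interface text tells. Its arguments: {"type":"object","properties":{"series":{"type":"array"}},"required":["series"]}

```bash
mkdir -p pics; cat > h.py <<'E'
import numpy as np, cv2
from bench import monitor, get_image, camera_info, job_done
from scipy.spatial.transform import Rotation as Ro
def ray(ci,uv):
    K=np.array(ci["intrinsics"],float);d=np.array(ci["dist_coeffs"],float)
    p=cv2.undistortPoints(np.array(uv,float).reshape(-1,1,2),K,d).reshape(-1,2)
    R=np.array(ci["R"]);t=np.array(ci["t"])
    return -R.T@t,(R.T@np.c_[p,np.ones(len(p))].T).T
def onplane(ci,uv,z):
    o,d=ray(ci,uv); return o+d*((z-o[2])/d[:,2])[:,None]
def proj(ci,X):
    R=np.array(ci["R"]);t=np.array(ci["t"])
    return cv2.projectPoints(np.array(X,float).reshape(-1,1,3),cv2.Rodrigues(R)[0],t,np.array(ci["intrinsics"],float),np.array(ci["dist_coeffs"],float))[0].reshape(-1,2)
def snap(n,f):
    ci=camera_info(n); im=get_image(n)
    np.save(f"pics/{f}.npy",im); cv2.imwrite(f"pics/{f}.png",im[:,:,::-1]); return ci,im
E
python3 - <<'E'
from h import *
a=snap("scene","s0")[1];b=snap("top","t0")[1]
for n in("scene","top"):
    c=camera_info(n);print(n,np.round(-np.array(c["R"]).T@np.array(c["t"])),np.round(c["R"],2).tolist())
cv2.imwrite("pics/s0b.png",cv2.resize(a,(800,600))[:,:,::-1]);cv2.imwrite("pics/t0b.png",cv2.resize(b,(800,600))[:,:,::-1])
E
```

```text
scene [976. -43. 763.] [[0.03, 1.0, 0.02], [0.81, -0.01, -0.58], [-0.58, 0.03, -0.81]]
top [453. -27. 993.] [[0.0, -1.0, -0.0], [-1.0, -0.0, -0.08], [0.08, 0.0, -1.0]]
```

View pics/s0b.png

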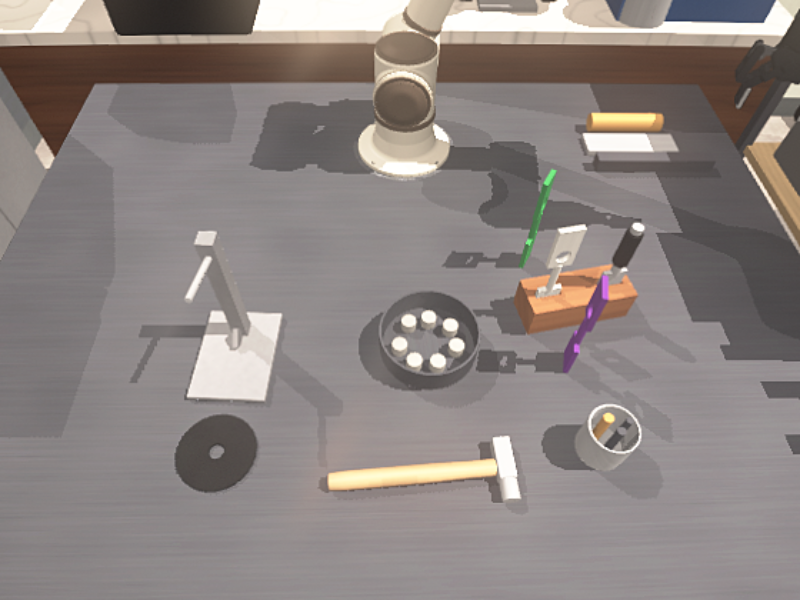

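View pics/t0b.png

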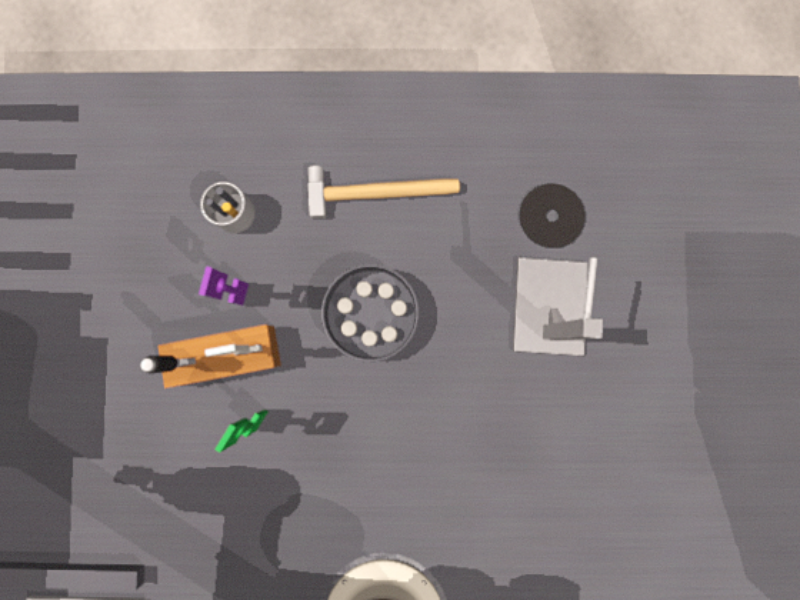

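The scene picture (800x600) shows three paddle shapes: green at (540,220), purple at (588,325) and plain aluminium at (562,262). Only the aluminium one stands in the block, in its right-hand slot. The chisel is at (628,250), the pan at (430,338), and the stand's peg runs from (208,262) to (190,298). I'll confirm this in a crop and pick points from it.

```bash
cat > m.py <<'E'
from h import *
s=np.load("pics/s0.npy");t=np.load("pics/t0.npy")
def crop(im,x,y,w,h): return cv2.resize(im[y:y+h,x:x+w],(400,300),interpolation=cv2.INTER_CUBIC)
# panels: scene paddle, top paddle, scene peg, top peg
m=np.vstack([np.hstack([crop(s,350,110,100,75)[...],crop(t,100,215,100,75)]),np.hstack([crop(s,120,150,80,60),crop(t,355,170,80,60)])])
cv2.imwrite("pics/mont.png",m[:,:,::-1])
E
python3 m.py
python3 - <<'E'
from h import *
s=np.load("pics/s0.npy");t=np.load("pics/t0.npy");ct=camera_info("top");cs=camera_info("scene")
hsv=cv2.cvtColor(t,cv2.COLOR_RGB2HSV)
mk=((hsv[...,0]>5)&(hsv[...,0]<18)&(hsv[...,1]>140)).astype(np.uint8); mk[:,:100]=0;mk[:215]=0;mk[280:]=0;mk[:,210:]=0
cn=max(cv2.findContours(mk,0,2)[0],key=cv2.contourArea)
r=cv2.minAreaRect(cv2.convexHull(cn));print("block rect px",r)
P=onplane(ct,cv2.boxPoints(r),60);print(np.round(P,1),"c",P.mean(0))
# stones
g=t.astype(int).min(2);sm=((g>150)).astype(np.uint8);
n,l,st,c=cv2.connectedComponentsWithStats(sm[180:260,220:300])
for i in range(1,n):
    if st[i,4]>20: print("stone",st[i,4],np.round(onplane(ct,[c[i]+[220,180]],27)[0],1))
# pan: dark ring rows/cols
roi=t[175:265,215:305].astype(int).sum(2)
print("row219",(t[219,215:305].astype(int).sum(1)).tolist());print("col259",(t[175:265,259].astype(int).sum(1)).tolist())
# stand base
m2=(g>135).astype(np.uint8);m2[:,:350]=0;m2[:175]=0;m2[255:]=0;m2[:,430:]=0
cn=max(cv2.findContours(m2,0,2)[0],key=cv2.contourArea);r=cv2.minAreaRect(cn);print("stand",r)
E
```

```text
block rect px ((152.89170837402344, 248.80638122558594), (30.078271865844727, 82.37610626220703), 79.2156982421875)
[[454.4 367.9  60. ]
 [491.1 180.1  60. ]
 [423.1 165.7  60. ]
 [386.6 352.3  60. ]] c [438.78944339 266.50190499  60.        ]
stone 90 [552.   35.5  27. ]
stone 89 [549.4  -1.3  27. ]
stone 83 [523.7  66.9  27. ]
stone 90 [520.3 -23.2  27. ]
stone 90 [485.7  60.3  27. ]
stone 88 [476.6  -7.2  27. ]
stone 91 [469.4  25.9  27. ]
row219 [397, 388, 365, 353, 356, 361, 356, 359, 357, 369, 459, 333, 175, 150, 217, 265, 278, 286, 270, 269, 281, 284, 252, 276, 320, 402, 426, 400, 368, 327, 261, 262, 252, 280, 317, 336, 404, 409, 405, 399, 399, 399, 399, 410, 413, 397, 404, 396, 395, 401, 397, 402, 405, 392, 397, 410, 406, 407, 386, 375, 486, 617, 670, 673, 671, 657, 632, 532, 319, 206, 219, 244, 241, 287, 338, 293, 359, 362, 280, 260, 255, 245, 259, 260, 261, 267, 267, 275, 270, 248]
col259 [388, 388, 394, 384, 388, 352, 352, 355, 356, 352, 372, 354, 177, 150, 198, 258, 266, 338, 406, 400, 398, 408, 398, 365, 421, 534, 590, 620, 600, 485, 384, 275, 260, 328, 402, 398, 412, 399, 399, 405, 408, 418, 397, 409, 413, 403, 410, 390, 401, 405, 407, 411, 414, 405, 398, 396, 484, 627, 666, 653, 657, 659, 665, 674, 676, 673, 607, 385, 356, 372, 377, 365, 379, 344, 245, 191, 302, 380, 353, 372, 379, 383, 380, 381, 384, 388, 388, 389, 369, 384]
stand ((390.5, 214.0), (68.0, 61.0), 90.0)
```

View pics/mont.png

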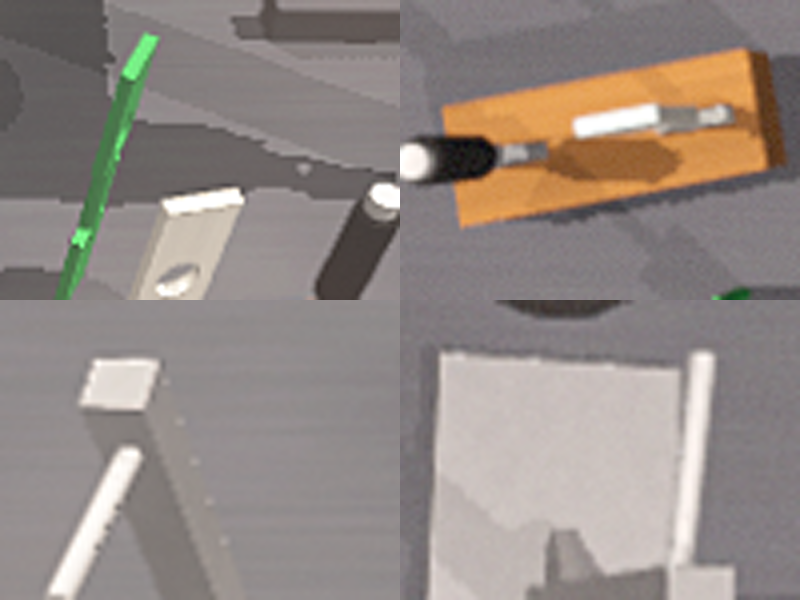

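The crops confirm it: the aluminium plate with the round eye at panel (180,280) is in the slot nearer the pan, with the black-gripped chisel in the other slot. The peg is clear in both views, running from about (145,180) to (132,209) in scene pixels and from (412,223) to (415,180) in top pixels.

```bash
python3 - <<'E'
from h import *
ct=camera_info("top");cs=camera_info("scene");t=np.load("pics/t0.npy");s=np.load("pics/s0.npy")
def tri(a,b):
    o1,d1=ray(cs,[a]);o2,d2=ray(ct,[b]);d1=d1[0];d2=d2[0]
    k=np.linalg.lstsq(np.c_[d1,-d2],o2-o1,rcond=None)[0];p,q=o1+k[0]*d1,o2+k[1]*d2
    return np.round((p+q)/2,1),np.round(np.linalg.norm(p-q),1)
B=onplane(ct,[(110.75,242),(115.5,271.5),(192,257),(186.3,227)],60);print("block",np.round(B,1).tolist(),B.mean(0),[np.linalg.norm(B[i]-B[i-1]) for i in range(4)])
e=(B[0]+B[1]-B[2]-B[3]);print("block y axis ang",np.arctan2(e[1],e[0]))
print("paddle top", onplane(ct,[(154.25,245.75)],210), onplane(cs,[(350+202/4,110+201/4)],210), tri((350+202/4,110+201/4),(154.25,245.75)))
print("peg tip top",onplane(ct,[(415.4,180.4)],222.7),"root",onplane(ct,[(411.6,223.2)],205))
print("peg tip sc",onplane(cs,[(132.4,209)],222.7),"root",onplane(cs,[(145.6,180)],205))
print("tri tip",tri((132.4,209),(415.4,180.4)),"root",tri((145.6,180),(411.6,223.2)))
# pan rim outer: row/col edges
print("pan",onplane(ct,[(226.5,219),(290.5,219),(259,187),(259,250.5)],50))
# Stand base corners z=12
print("base",onplane(ct,[(355+38/5,170+53/5),(355+280/5,170+70/5)],12))
# scene peg mask
for im,n in((s,"s"),):
    for y in range(181,212,3): 
        r=im[y,120:155].astype(int).min(1); x=np.where(r>165)[0]; print(y,(x+120).tolist())
for y in range(176,228,4):
    r=t[y,400:425].astype(int).min(1); print(y,r.tolist())
print(monitor.read_state())
E
```

```text
block [[453.8, 365.2, 60.0], [386.1, 351.7, 60.0], [420.5, 175.2, 60.0], [489.5, 189.9, 60.0]] [437.46207721 270.52295048  60.        ] [np.float64(178.88252584953122), np.float64(69.05080387222526), np.float64(179.81733613013577), np.float64(70.48767773950799)]
block y axis ang 1.7674553657566134
paddle top [[446.96631868 216.63926768 210.        ]] [[451.39189691 221.63393238 210.        ]] (array([447.4, 220.9, 205.5]), np.float64(5.4))
peg tip top [[ 574.76735119 -287.71345867  222.7       ]] root [[ 493.02241112 -284.21681741  205.        ]]
peg tip sc [[ 575.00341891 -282.1035542   222.7       ]] root [[ 493.1973437  -278.44731104  205.        ]]
tri tip (array([ 574.4, -285.1,  222.4]), np.float64(5.2)) root (array([ 492.7, -281.4,  205. ]), np.float64(5.4))
pan [[508.9948914   98.32056431  50.        ]
 [509.6222486  -51.3329958   50.        ]
 [584.71091547  22.90512704  50.        ]
 [436.02530906  21.6830336   50.        ]]
base [[ 606.88783873 -228.92457827   12.        ]
 [ 599.06613086 -347.92770728   12.        ]]
181 [143, 144, 145, 146, 147]
184 [141, 142, 143, 144, 
[... 1995 characters left out ...]
ints': array([ 1.46860952e+00,  3.85476417e-01,  6.79144411e-03, -4.21161086e-04,
       -1.19398203e+00, -2.58629041e-01]), 'joint_vel': array([-0.00026285, -0.00265859,  0.00246399,  0.00265831,  0.0002696 ,
        0.00049263]), 'joint_efforts': array([-4.77603244e-04, -3.93319809e+01,  1.88928258e+01,  4.19791013e+00,
       -2.60210356e-03,  5.01220313e-06]), 'position': array([220.43706524, 584.29856721, 230.34630327]), 'ee_rot': array([ 9.83756192e-01, -1.79507217e-01, -1.22046859e-04,  9.47773243e-04]), 'contact_force': array([ 0.12560179, -0.8171099 , -0.86127213]), 'wrist_torque': array([-0.03657718,  0.05278687, -0.02450405]), 'grasp_force': 0.0, 'gripper_width': 85.2872099395481}
```

Emit:
send_rows:
  series:
    - [[0, 0, -15], [0, 0, -0.14], 85]
    - [[0, 0, -15], [0, 0, -0.14], 85]
    - [[0, 0, -15], [0, 0, -0.14], 85]
    - [[0, 0, -15], [0, 0, -0.14], 85]

```text
clock: 0.5
position: [220.5, 584.4, 291.2]
ee_rot: [0.995, 0.102, -0.0, 0.001]
contact_force: [-0.0, 0.0, -0.5]
gripper_width: 84.9
grasp_force: 0.0
```

```bash
cat >> h.py <<'E'
def go(target,yaw=None):
    s=monitor.read_state();R=Ro.from_quat(s["ee_rot"]);x=R.as_matrix()
    print("t",round(s["clock"],2),"pos",np.round(s["position"],1),"yaw",round(np.arctan2(x[1,0],x[0,0]),3),"tilt z",np.round(x[:,2],3),"F",np.round(s["contact_force"],1),"w",round(s["gripper_width"],1),"gf",round(s["grasp_force"],1))
    if target is not None: print("tool delta",np.round(R.inv().apply(np.array(target)-s["position"]),1))
    if yaw is not None: print("dyaw tool z",round(np.arctan2(x[1,0],x[0,0])-yaw,3))
E
python3 -c "
from h import *
go([449,219,280],0.197)"
```

```text
t 0.5 pos [220.5 584.4 291.2] yaw 0.205 tilt z [-0.    -0.001 -1.   ] F [-0.   0.  -0.5] w 84.9 gf 0.0
tool delta [149.4 404.3  11.6]
dyaw tool z 0.008
```

Emit:
send_rows:
  series:
    - [[13.6, 36.8, 1], [0, 0, 0], 85]
    - [[13.6, 36.8, 1], [0, 0, 0], 85]
    - [[13.6, 36.8, 1], [0, 0, 0], 85]
    - [[13.6, 36.8, 1], [0, 0, 0], 85]
    - [[13.6, 36.8, 1], [0, 0, 0], 85]
    - [[13.6, 36.8, 1], [0, 0, 0], 85]
    - [[13.6, 36.8, 1], [0, 0, 0], 85]
    - [[13.6, 36.8, 1], [0, 0, 0], 85]

```text
clock: 1.3
position: [385.8, 316.0, 283.0]
ee_rot: [0.995, 0.1, -0.0, 0.0]
contact_force: [0.8, -0.1, 0.2]
gripper_width: 85.1
grasp_force: 0.0
```

Emit:
send_rows:
  series:
    - [[13.6, 36.8, 1], [0, 0, 0], 85]
    - [[13.6, 36.8, 1], [0, 0, 0], 85]
    - [[13.6, 36.8, 1], [0, 0, 0.008], 85]
    - [[0, 0, 0], [0, 0, 0], 85]

```text
clock: 1.7
position: [448.4, 214.2, 279.7]
ee_rot: [0.996, 0.093, -0.001, 0.001]
contact_force: [-0.1, -0.2, -0.6]
gripper_width: 85.0
grasp_force: 0.0
```

```bash
python3 -c "
from h import *
go([449,219,280],0.197)
ci,im=snap('wrist','w1');print(np.round(-np.array(ci['R']).T@np.array(ci['t'])),np.round(ci['R'],2).tolist())
for p in ([448.2,216.6,210],[449.5,219,210],[451,221,210],[448.2,216.6,60]):print(p,proj(ci,p))
b=(im.astype(int).min(2)>150)
print(b.sum())
"
```

```text
t 1.7 pos [448.4 214.2 279.7] yaw 0.186 tilt z [-0.001 -0.001 -1.   ] F [-0.1 -0.2 -0.6] w 85.0 gf 0.0
tool delta [ 1.5 -4.6 -0.3]
dyaw tool z -0.011
[523. 229. 423.] [[0.18, -0.98, -0.0], [-0.94, -0.18, 0.29], [-0.29, -0.05, -0.96]]
[448.2, 216.6, 210] [[280.1285583 225.8925059]]
[449.5, 219, 210] [[276.63715157 223.22374106]]
[451, 221, 210] [[273.8372214  220.35100143]]
[448.2, 216.6, 60] [[281.35169319 175.65473982]]
4989
```

View pics/w1.png

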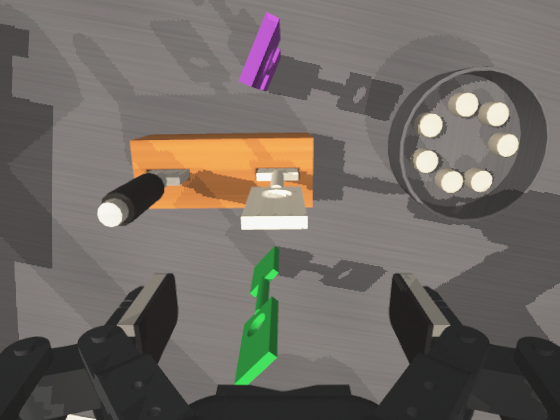

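The wrist view shows the paddle's top face at (274,223), which agrees with the block-slot estimate, about (449.5,220). The chisel is at (113,210), well clear of the fingers. I'm descending now.

Emit:
send_rows:
  series:
    - [[2.2, -5.5, 10], [0, 0, -0.011], 85]
    - [[0, 0, 25], [0, 0, 0], 85]
    - [[0, 0, 25], [0, 0, 0], 85]
    - [[0, 0, 25], [0, 0, 0], 85]
    - [[0, 0, 24], [0, 0, 0], 85]
    - [[0, 0, 0], [0, 0, 0], 85]

```text
clock: 2.35
position: [445.7, 223.1, 167.4]
ee_rot: [0.995, 0.102, -0.004, 0.002]
contact_force: [-1.0, -1.4, -0.4]
gripper_width: 85.0
grasp_force: 0.0
```

Emit:
send_rows:
  series:
    - [[0, 0, 0], [0, 0, 0], 30]
    - [[0, 0, 0], [0, 0, 0], 30]
    - [[0, 0, 0], [0, 0, 0], 30]
    - [[0, 0, 0], [0, 0, 0], 30]
    - [[0, 0, 0], [0, 0, 0], 30]
    - [[0, 0, 0], [0, 0, 0], 30]

```text
clock: 2.95
position: [449.3, 223.7, 172.7]
ee_rot: [0.995, 0.101, 0.001, -0.001]
contact_force: [-0.3, -1.3, 5.6]
gripper_width: 39.0
grasp_force: 60.4
```

```bash
python3 -c "
from h import *
go([449.5,220,171],0.197)"
```

```text
t 2.95 pos [449.3 223.7 172.7] yaw 0.202 tilt z [ 0.002  0.001 -1.   ] F [-0.3 -1.3  5.6] w 39.0 gf 60.4
tool delta [-0.5  3.7  1.7]
dyaw tool z 0.005
```

Emit:
send_rows:
  series:
    - [[0, 0, -8], [0, 0, 0], 30]
    - [[0, 0, -14], [0, 0, 0], 30]
    - [[0, 0, -14], [0, 0, 0], 30]
    - [[0, 0, -14], [0, 0, 0], 30]
    - [[0, 0, -14], [0, 0, 0], 30]
    - [[0, 0, -14], [0, 0, 0], 30]
    - [[0, 0, -12], [0, 0, 0], 30]
    - [[0, 0, 0], [0, 0, 0], 30]

```text
clock: 3.75
position: [449.0, 223.8, 262.8]
ee_rot: [0.995, 0.101, 0.001, -0.001]
contact_force: [-0.0, 0.1, -2.8]
gripper_width: 39.0
grasp_force: 60.6
```

```bash
python3 -c "
from h import *
go([511,24,262],0.197)"
```

```text
t 3.75 pos [449.  223.8 262.8] yaw 0.202 tilt z [ 0.002  0.002 -1.   ] F [-0.   0.1 -2.8] w 39.0 gf 60.6
tool delta [ 20.6 208.2   0.5]
dyaw tool z 0.005
```

Emit:
send_rows:
  series:
    - [[2.6, 26, 0], [0, 0, 0], 30]
    - [[2.6, 26, 0], [0, 0, 0], 30]
    - [[2.6, 26, 0], [0, 0, 0], 30]
    - [[2.6, 26, 0], [0, 0, 0], 30]
    - [[2.6, 26, 0], [0, 0, 0], 30]
    - [[2.6, 26, 0], [0, 0, 0], 30]
    - [[2.6, 26, 0], [0, 0, 0], 30]
    - [[2.4, 26, 0], [0, 0, 0], 30]

```text
clock: 4.55
position: [510.0, 22.7, 260.2]
ee_rot: [0.995, 0.101, -0.001, -0.0]
contact_force: [0.2, -0.1, -2.2]
gripper_width: 39.1
grasp_force: 61.0
```

Emit:
send_rows:
  series:
    - [[0, 0, 0], [0, 0, 0], 30]
    - [[0, 0, 0], [0, 0, 0], 30]

```text
clock: 4.75
position: [509.9, 23.4, 260.3]
ee_rot: [0.995, 0.1, -0.001, -0.0]
contact_force: [-0.8, -0.4, -2.5]
gripper_width: 39.3
grasp_force: 61.4
```

```bash
python3 -c "
from h import *
go([511,24,262],0.197)
a=snap('top','t1')[1];b=snap('scene','s1')[1]
m=np.hstack([cv2.resize(a[160:280,190:350],(400,300)),cv2.resize(b[120:300,190:430],(400,300))]);cv2.imwrite('pics/m1.png',m[:,:,::-1])
"
```

```text
t 4.75 pos [509.9  23.4 260.3] yaw 0.201 tilt z [-0.002  0.    -1.   ] F [-0.8 -0.4 -2.5] w 39.3 gf 61.4
tool delta [ 1.2 -0.4 -1.7]
dyaw tool z 0.004
```

View pics/m1.png

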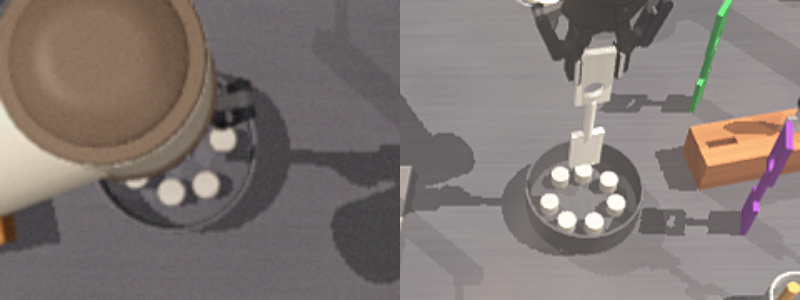

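The montage shows the paddle held upright over the pan, blade end at (585,165) in the right panel, with the middle clear of stones and the chisel still in the block. I'm lowering it.

Emit:
send_rows:
  series:
    - [[1, 0, 12], [0, 0, 0], 30]
    - [[0, 0, 13], [0, 0, 0], 30]
    - [[0, 0, 13], [0, 0, 0], 30]
    - [[0, 0, 13], [0, 0, 0], 30]
    - [[0, 0, 13], [0, 0, 0], 30]
    - [[0, 0, 13], [0, 0, 0], 30]
    - [[0, 0, 10], [0, 0, 0], 30]
    - [[0, 0, 0], [0, 0, 0], 30]

```text
clock: 5.65
position: [510.0, 24.1, 172.3]
ee_rot: [0.995, 0.101, -0.002, 0.0]
contact_force: [-0.0, 0.3, -3.4]
gripper_width: 39.0
grasp_force: 61.3
```

```bash
python3 -c "
from h import *
go([511,24,171],0.197)
# stir tool-frame: circle points radius 35 from centre, start along tool x
a=np.linspace(0,2*np.pi,17);P=35*np.c_[np.cos(a),np.sin(a)];print(np.round(np.diff(P,axis=0),1).tolist())"
```

```text
t 5.65 pos [510.   24.1 172.3] yaw 0.203 tilt z [-0.004 -0.001 -1.   ] F [-0.   0.3 -3.4] w 39.0 gf 61.3
tool delta [0.9 0.3 1.3]
dyaw tool z 0.006
[[-2.7, 13.4], [-7.6, 11.4], [-11.4, 7.6], [-13.4, 2.7], [-13.4, -2.7], [-11.4, -7.6], [-7.6, -11.4], [-2.7, -13.4], [2.7, -13.4], [7.6, -11.4], [11.4, -7.6], [13.4, -2.7], [13.4, 2.7], [11.4, 7.6], [7.6, 11.4], [2.7, 13.4]]
```

Emit:
send_rows:
  series:
    - [[11, 0, 0.5], [0, 0, 0], 30]
    - [[11, 0, 0], [0, 0, 0], 30]
    - [[11, 0, 0], [0, 0, 0], 30]
    - [[-2.5, 10, 0], [0, 0, 0], 30]
    - [[-7.2, 8.4, 0], [0, 0, 0], 30]
    - [[-10.7, 5.6, 0], [0, 0, 0], 30]
    - [[-12.6, 2, 0], [0, 0, 0], 30]
    - [[-12.6, -2, 0], [0, 0, 0], 30]

```text
clock: 6.45
position: [502.3, -3.0, 173.9]
ee_rot: [0.995, 0.1, -0.0, -0.0]
contact_force: [-0.7, 1.4, -2.1]
gripper_width: 39.2
grasp_force: 61.3
```

Emit:
send_rows:
  series:
    - [[-10.7, -5.6, 0], [0, 0, 0], 30]
    - [[-7.2, -8.4, 0], [0, 0, 0], 30]
    - [[-2.5, -10, 0], [0, 0, 0], 30]
    - [[2.5, -10, 0], [0, 0, 0], 30]
    - [[7.2, -8.4, 0], [0, 0, 0], 30]
    - [[10.7, -5.6, 0], [0, 0, 0], 30]
    - [[12.6, -2, 0], [0, 0, 0], 30]
    - [[12.6, 2, 0], [0, 0, 0], 30]

```text
clock: 7.25
position: [520.4, 50.7, 173.5]
ee_rot: [0.995, 0.101, -0.0, 0.0]
contact_force: [0.2, -0.7, -2.4]
gripper_width: 39.2
grasp_force: 61.4
```

Emit:
send_rows:
  series:
    - [[10.7, 5.6, 0], [0, 0, 0], 30]
    - [[7.2, 8.4, 0], [0, 0, 0], 30]
    - [[2.5, 10, 0], [0, 0, 0], 30]
    - [[-2.5, 10, 0], [0, 0, 0], 30]
    - [[-7.2, 8.4, 0], [0, 0, 0], 30]
    - [[-10.7, 5.6, 0], [0, 0, 0], 30]
    - [[-12.6, 2, 0], [0, 0, 0], 30]
    - [[-12.6, -2, 0], [0, 0, 0], 30]

```text
clock: 8.05
position: [502.2, -2.8, 173.9]
ee_rot: [0.995, 0.1, -0.0, -0.0]
contact_force: [0.5, 0.8, -2.3]
gripper_width: 39.1
grasp_force: 61.3
```

```bash
python3 -c "
from h import *
go([511,24,171],0.197)
b=snap('scene','s2')[1];ci,w=snap('wrist','w2')
m=np.hstack([cv2.resize(w,(400,300)),cv2.resize(b[150:285,220:400],(400,300))]);cv2.imwrite('pics/m2.png',m[:,:,::-1])
"
```

```text
t 8.05 pos [502.2  -2.8 173.9] yaw 0.201 tilt z [-0.  0. -1.] F [ 0.5  0.8 -2.3] w 39.1 gf 61.3
tool delta [ 13.9 -24.5   2.9]
dyaw tool z 0.004
```

View pics/m2.png

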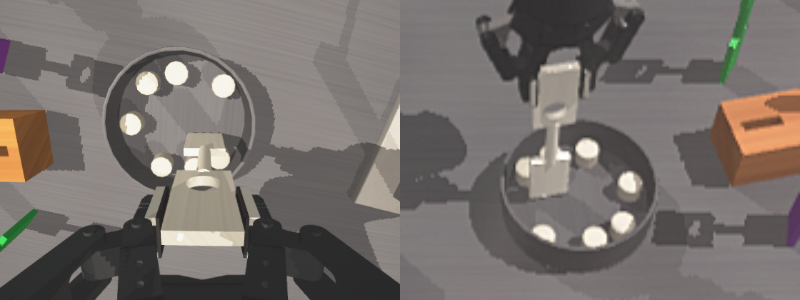

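The stones have spread out and are all still in the pan. I'll do one more round in the same direction, then lift and measure.

Emit:
send_rows:
  series:
    - [[-10.7, -5.6, 1], [0, 0, 0], 30]
    - [[-8.2, -8.4, 1], [0, 0, 0], 30]
    - [[-3.5, -10, 0], [0, 0, 0], 30]
    - [[2.5, -10, 0], [0, 0, 0], 30]
    - [[7.2, -9.4, 0], [0, 0, 0], 30]
    - [[10.7, -6.6, 0], [0, 0, 0], 30]
    - [[12.6, -2, 0], [0, 0, 0], 30]
    - [[12.6, 2, 0], [0, 0, 0], 30]

```text
clock: 8.95
position: [518.2, 52.4, 171.7]
ee_rot: [0.995, 0.101, 0.0, 0.0]
contact_force: [0.0, 0.2, -2.4]
gripper_width: 38.9
grasp_force: 61.5
```

Emit:
send_rows:
  series:
    - [[11.7, 6.6, 0], [0, 0, 0], 30]
    - [[8.2, 9.4, 0], [0, 0, 0], 30]
    - [[2.5, 10, 0], [0, 0, 0], 30]
    - [[-2.5, 10, 0], [0, 0, 0], 30]
    - [[-7.2, 8.4, 0], [0, 0, 0], 30]
    - [[-10.7, 5.6, 0], [0, 0, 0], 30]
    - [[-12.6, 2, 0], [0, 0, 0], 30]
    - [[-12.6, -2, 0], [0, 0, 0], 30]

```text
clock: 9.75
position: [502.2, -2.8, 171.9]
ee_rot: [0.995, 0.101, -0.0, -0.0]
contact_force: [-0.3, -0.1, -2.1]
gripper_width: 39.0
grasp_force: 61.3
```

```bash
cat > st.py <<'E'
from h import *
go([511,24,171])
ct=camera_info("top")
for n in("scene","wrist"):
    ci,im=snap(n,"st_"+n)
    c0=proj(ci,[511,24,27])[0];g=(im.astype(int).min(2)>165).astype(np.uint8)
    m=np.zeros(g.shape,np.uint8);q=proj(ci,[[511+72*np.cos(a),24+72*np.sin(a),27] for a in np.linspace(0,6.28,40)])
    cv2.fillPoly(m,[q.astype(np.int32)],1)
    k,l,st,c=cv2.connectedComponentsWithStats(g*m)
    print(n,[(int(st[i,4]),np.round(onplane(ci,[c[i]],24)[0,:2]).tolist()) for i in range(1,k) if st[i,4]>25])
E
python3 st.py
```

```text
t 9.75 pos [502.2  -2.8 171.9] yaw 0.201 tilt z [-0.  0. -1.] F [-0.3 -0.1 -2.1] w 39.0 gf 61.3
tool delta [ 14.  -24.5   0.9]
scene [(41, [461.0, 10.0]), (66, [455.0, 41.0]), (65, [471.0, -21.0]), (46, [503.0, 81.0]), (67, [546.0, 69.0]), (54, [557.0, -9.0]), (78, [563.0, 40.0])]
wrist [(854, [565.0, 40.0]), (671, [547.0, 68.0]), (786, [561.0, -12.0]), (536, [503.0, 82.0]), (754, [473.0, 2.0]), (647, [479.0, -25.0]), (616, [454.0, 41.0]), (264, [449.0, -7.0])]
```

The stones were pushed outward but only modestly. I'll now sweep them along the wall with the blade held radially, after checking the joint margin.

```bash
python3 -c "
from h import *
print(np.round(monitor.read_state()['joints'],2))"
```

```text
[ 0.32  0.23 -0.38 -0.   -0.96  1.45]
```

Emit:
send_rows:
  series:
    - [[7, 7, 0], [0, 0, 0], 30]
    - [[7, 7, 0], [0, 0, 0], 30]
    - [[0, 7, 0], [0, 0, 0], 30]
    - [[0, 0, 0], [0, 0, 0], 30]

```text
clock: 10.25
position: [522.5, -20.6, 171.4]
ee_rot: [0.995, 0.1, -0.0, 0.0]
contact_force: [0.5, -0.0, -2.3]
gripper_width: 38.7
grasp_force: 61.5
```

Emit:
send_rows:
  series:
    - [[-6.4, -0.4, 0], [0, 0, 0.14], 30]

```text
clock: 10.35
position: [516.1, -21.0, 171.3]
ee_rot: [1.0, 0.029, -0.0, 0.0]
contact_force: [-1.2, -0.9, -2.8]
gripper_width: 38.7
grasp_force: 61.5
```

```bash
python3 -c "
from h import *
print(np.round(monitor.read_state()['joints'],2));go([511,24,171])"
```

```text
[ 0.27  0.26 -0.34  0.   -0.97  1.35]
t 10.35 pos [516.1 -21.  171.3] yaw 0.058 tilt z [-0. -0. -1.] F [-1.2 -0.9 -2.8] w 38.7 gf 61.5
tool delta [ -2.5 -45.2   0.3]
```

Emit:
send_rows:
  series:
    - [[-8.4, -0.4, 0], [0, 0, 0.14], 30]
    - [[-6.3, -0.4, 0], [0, 0, 0.14], 30]
    - [[-6.3, -0.4, 0], [0, 0, 0.14], 30]
    - [[-6.3, -0.4, 0], [0, 0, 0.14], 30]
    - [[-6.3, -0.4, 0], [0, 0, 0.14], 30]
    - [[-6.3, -0.4, 0], [0, 0, 0.14], 30]
    - [[-6.3, -0.4, 0], [0, 0, 0.14], 30]
    - [[-6.3, -0.4, 0], [0, 0, 0.14], 30]

```text
clock: 11.15
position: [471.9, 1.7, 172.1]
ee_rot: [0.862, -0.507, 0.001, -0.0]
contact_force: [1.5, -1.6, -2.7]
gripper_width: 39.2
grasp_force: 61.3
```

```bash
python3 -c "
from h import *
print(np.round(monitor.read_state()['joints'],2));go([511,24,171])"
```

```text
[ 0.35  0.18 -0.44  0.   -0.94  0.16]
t 11.15 pos [471.9   1.7 172.1] yaw -1.063 tilt z [ 0.002 -0.    -1.   ] F [ 1.5 -1.6 -2.7] w 39.2 gf 61.3
tool delta [ -0.5 -45.    1.2]
```

Tracking is good, so I'll carry on.

Emit:
send_rows:
  series:
    - [[-6.3, -0.4, 0], [0, 0, 0.14], 30]
    - [[-6.3, -0.4, 0], [0, 0, 0.14], 30]
    - [[-6.3, -0.4, 0], [0, 0, 0.14], 30]
    - [[-6.3, -0.4, 0], [0, 0, 0.14], 30]
    - [[-6.3, -0.4, 0], [0, 0, 0.14], 30]
    - [[-6.3, -0.4, 0], [0, 0, 0.14], 30]
    - [[-6.3, -0.4, 0], [0, 0, 0.14], 30]
    - [[-6.3, -0.4, 0], [0, 0, 0.14], 30]

```text
clock: 11.95
position: [471.9, 49.0, 171.4]
ee_rot: [-0.461, 0.887, -0.0, -0.002]
contact_force: [-1.5, -1.8, -0.6]
gripper_width: 39.0
grasp_force: 61.1
```

Emit:
send_rows:
  series:
    - [[-6.3, -0.4, 0], [0, 0, 0.14], 30]
    - [[-6.3, -0.4, 0], [0, 0, 0.14], 30]
    - [[-6.3, -0.4, 0], [0, 0, 0.14], 30]
    - [[-6.3, -0.4, 0], [0, 0, 0.14], 30]
    - [[-6.3, -0.4, 0], [0, 0, 0.14], 30]
    - [[-6.3, -0.4, 0], [0, 0, 0.14], 30]
    - [[-6.3, -0.4, 0], [0, 0, 0.14], 30]
    - [[0, 0, 0], [0, 0, 0], 30]

```text
clock: 12.75
position: [509.1, 68.3, 170.6]
ee_rot: [0.008, 1.0, -0.001, -0.003]
contact_force: [-3.0, -2.0, -1.7]
gripper_width: 39.0
grasp_force: 60.9
```

```bash
python3 st.py; python3 -c "
from h import *
print(np.round(monitor.read_state()['joints'],2))"
```

```text
t 12.75 pos [509.1  68.3 170.6] yaw 3.125 tilt z [-0.006 -0.002 -1.   ] F [-3.  -2.  -1.7] w 39.0 gf 60.9
tool delta [ -2.7 -44.3  -0.3]
scene [(172, [544.0, 66.0]), (120, [553.0, -11.0]), (43, [568.0, 23.0])]
wrist [(2052, [526.0, 72.0]), (89, [498.0, 79.0]), (42, [499.0, 90.0]), (41, [501.0, 50.0]), (231, [509.0, 54.0]), (29, [539.0, 88.0]), (616, [549.0, -23.0]), (587, [566.0, -4.0]), (118, [566.0, 19.0])]
[ 0.45  0.25 -0.35 -0.   -0.97 -2.03]
```

View pics/st_scene.png

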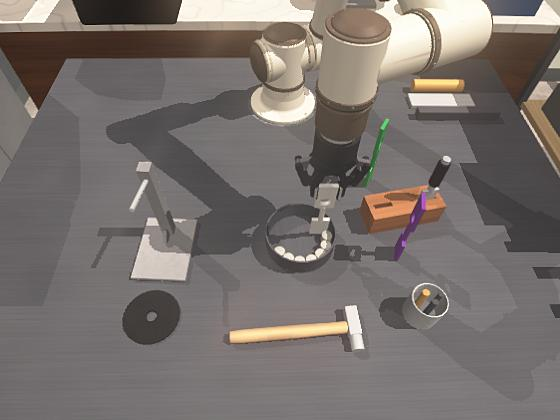

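All seven stones are bunched along the far wall, at about (275–327,236–262). I'll push a little further so the leading stone moves well, then lift.

Emit:
send_rows:
  series:
    - [[-6.3, -0.4, 0], [0, 0, 0.14], 30]
    - [[-6.3, -0.4, 0], [0, 0, 0.14], 30]
    - [[-6.3, -0.4, 0], [0, 0, 0.14], 30]
    - [[-6.3, -0.4, 0], [0, 0, 0.14], 30]
    - [[-6.3, -0.4, 0], [0, 0, 0.14], 30]
    - [[0, 0, 0], [0, 0, 0], 30]

```text
clock: 13.45
position: [540.1, 58.7, 171.7]
ee_rot: [0.35, 0.937, 0.001, 0.0]
contact_force: [-1.6, 0.9, -3.2]
gripper_width: 39.0
grasp_force: 60.7
```

Emit:
send_rows:
  series:
    - [[4, -2, 0], [0, 0, 0], 30]
    - [[0, 0, -12], [0, 0, 0], 30]
    - [[0, 0, -18], [0, 0, 0], 30]
    - [[0, 0, -20], [0, 0, 0], 30]
    - [[0, 0, -20], [0, 0, 0], 30]
    - [[0, 0, -20], [0, 0, 0], 30]
    - [[0, 0, -20], [0, 0, 0], 30]
    - [[0, 0, 0], [0, 0, 0], 30]

```text
clock: 14.25
position: [537.4, 60.0, 286.5]
ee_rot: [0.349, 0.937, 0.003, 0.004]
contact_force: [1.1, -0.1, -1.5]
gripper_width: 38.9
grasp_force: 61.0
```

```bash
python3 st.py; python3 -c "
from h import *
w=cv2.imread('pics/st_wrist.png');s=cv2.imread('pics/st_scene.png')
cv2.imwrite('pics/m3.png',np.hstack([cv2.resize(w,(400,300)),cv2.resize(s[150:285,220:400],(400,300))]))
go([470,-200,285],3.087)"
```

```text
t 14.25 pos [537.4  60.  286.5] yaw 2.428 tilt z [ 0.01   0.002 -1.   ] F [ 1.1 -0.1 -1.5] w 38.9 gf 61.0
tool delta [ -2.9 -45.5 115.1]
scene [(450, [551.0, 24.0])]
wrist [(3177, [546.0, 46.0]), (335, [544.0, -26.0]), (84, [527.0, -36.0])]
t 14.35 pos [535.3  59.7 282.4] yaw 2.426 tilt z [ 0.002  0.001 -1.   ] F [ 0.  -0.5 -2.8] w 39.1 gf 61.0
tool delta [-121.  -238.9   -3.1]
dyaw tool z -0.661
```

View pics/m3.png

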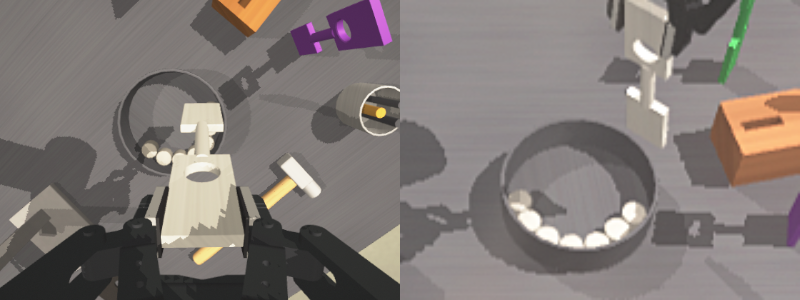

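The crop shows all seven stones in an arc along the far and left wall, none left where it lay, and all inside the pan. Next is the peg: turn first, then travel to a point beyond the tip.

Emit:
send_rows:
  series:
    - [[0, 0, 0], [0, 0, -0.132], 30]
    - [[0, 0, 0], [0, 0, -0.132], 30]
    - [[0, 0, 0], [0, 0, -0.132], 30]
    - [[0, 0, 0], [0, 0, -0.132], 30]
    - [[0, 0, 0], [0, 0, -0.132], 30]

```text
clock: 14.85
position: [534.7, 59.4, 280.2]
ee_rot: [0.025, 1.0, -0.0, -0.001]
contact_force: [0.2, -0.5, -2.3]
gripper_width: 39.1
grasp_force: 60.8
```

Emit:
send_rows:
  series:
    - [[-10.3, -34, 0], [0, 0, 0], 30]
    - [[-10.3, -34, 0], [0, 0, 0], 30]
    - [[-10.3, -34, 0], [0, 0, 0], 30]
    - [[-10.3, -34, 0], [0, 0, 0], 30]
    - [[-10.3, -34, 0], [0, 0, 0], 30]
    - [[-10.3, -34, 0], [0, 0, 0], 30]
    - [[-10.3, -34, 0], [0, 0, 0], 30]
    - [[-10.3, -34, 0], [0, 0, 0], 30]

```text
clock: 15.65
position: [602.0, -217.9, 280.0]
ee_rot: [0.028, 1.0, 0.0, -0.001]
contact_force: [0.7, -0.4, -1.2]
gripper_width: 39.1
grasp_force: 61.3
```

```bash
python3 -c "
from h import *
print(np.round(monitor.read_state()['joints'],2));go([622,-285,245],3.087)"
```

```text
[-0.1   0.39  0.13 -0.   -1.32 -1.53]
t 15.65 pos [ 602.  -217.9  280. ] yaw 3.086 tilt z [-0.003  0.001 -1.   ] F [ 0.7 -0.4 -1.2] w 39.1 gf 61.3
tool delta [-23.8 -65.9  34.9]
dyaw tool z -0.001
```

Emit:
send_rows:
  series:
    - [[-12, -33, 0], [0, 0, 0], 30]
    - [[-12, -33, 0], [0, 0, 0], 30]
    - [[0, 0, 18], [0, 0, 0], 30]
    - [[0, 0, 17], [0, 0, 0], 30]
    - [[0, 0, 0], [0, 0, 0], 30]
    - [[0, 0, 0], [0, 0, 0], 30]

```text
clock: 16.25
position: [622.3, -283.9, 245.7]
ee_rot: [0.028, 1.0, -0.0, -0.001]
contact_force: [0.2, 0.8, -1.7]
gripper_width: 39.0
grasp_force: 61.5
```

```bash
python3 -c "
from h import *
go([622,-285,245],3.087)
cs,s=snap('scene','s4');ci,w=snap('wrist','w4')
p=monitor.read_state()['position'];e=p-[0,0,17.7]
for c,n in((cs,'scene'),(ci,'wrist')):
  print(n,'eye',proj(c,e)[0],'tip',proj(c,[575,-285,222.4])[0],'root',proj(c,[493,-281.4,205])[0])
x0,y0=proj(cs,e)[0].astype(int)-[50,40]
cv2.imwrite('pics/m4.png',np.hstack([cv2.resize(w[:,:,::-1],(400,300)),cv2.resize(s[y0:y0+75,x0:x0+100,::-1],(400,300),interpolation=cv2.INTER_CUBIC)]));print(x0,y0)"
```

```text
t 16.25 pos [ 622.3 -283.9  245.7] yaw 3.086 tilt z [-0.002  0.    -1.   ] F [ 0.2  0.8 -1.7] w 39.0 gf 61.5
tool delta [ 0.3 -1.1  0.7]
dyaw tool z -0.001
scene eye [124.27538631 229.70993563] tip [130.79169853 209.11882647] root [144.06988625 179.93776185]
wrist eye [281.77795585 260.28964572] tip [273.31013967 156.4065944 ] root [270.92541951 -31.22902376]
74 189
```

View pics/m4.png

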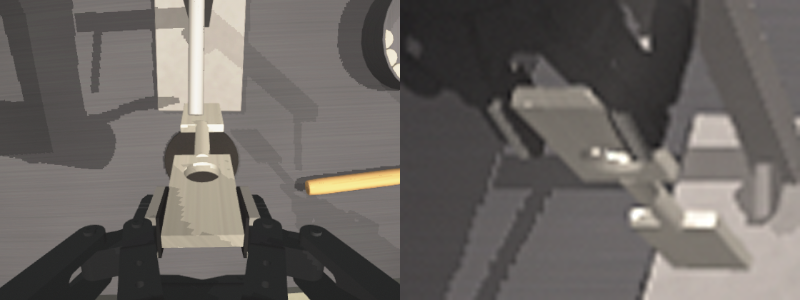

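The wrist panel shows the peg at x≈196 (tip at row 112) and the eye at (201,172); the paddle is square to the peg. I'll work out the lateral offset from the peg's edges in the wrist picture.

```bash
python3 -c "
from h import *
w=np.load('pics/w4.npy').astype(int);ci=camera_info('wrist');p=monitor.read_state()['position']
def solve(uv,x):   # peg point at world x on plane x=const
    o,d=ray(ci,[uv]);return o+d[0]*(x-o[0])/d[0,0]
for y in (20,60,100,140,150,154,158,162):
    r=w[y,255:300].min(1);k=np.where(r>200)[0]+255;print(y,k.min() if len(k) else 0,k.max() if len(k) else 0)
    o,d=ray(ci,[(k.mean() if len(k) else 275,y)]);d=d[0]
    # intersect with peg height plane z=205+ (x-493)*.2125
    t=(205-.2125*493-o[2]+.2125*o[0])/(d[2]-.2125*d[0]);print(np.round(o+t*d,1))
# eye hole centre in wrist: paddle plate left/right edges at rows
for y in (225,270,300):
    r=w[y,200:360].min(1);k=np.where(r>130)[0]+200;print('plate',y,k.min(),k.max())
print('plate pred centre',proj(ci,p+[0,0,-17.7])[0],proj(ci,p+[0,0,37.3])[0])
"
```

```text
20 269 284
[ 515.8 -280.1  209.8]
60 269 283
[ 533.2 -281.4  213.5]
100 268 283
[ 550.6 -282.6  217.2]
140 268 282
[ 568.1 -283.8  221. ]
150 268 282
[ 572.6 -284.1  221.9]
154 267 282
[ 574.3 -284.4  222.3]
158 268 282
[ 576.1 -284.3  222.7]
162 0 0
[ 577.9 -284.4  223. ]
plate 225 243 323
plate 270 250 330
plate 300 253 335
plate pred centre [281.66974829 259.17217496] [281.19888495 328.22023957]
```

Emit:
send_rows:
  series:
    - [[0, -3.5, -3], [0, 0, 0.01], 30]
    - [[12, 0.1, 2.5], [0, 0, 0], 30]
    - [[12, 0.1, 2.5], [0, 0, 0], 30]
    - [[12, 0.1, 2.5], [0, 0, 0], 30]
    - [[12, 0.1, 2.5], [0, 0, 0], 30]
    - [[0, 0, 0], [0, 0, 0], 30]

```text
clock: 16.95
position: [573.5, -283.9, 241.1]
ee_rot: [0.033, 0.999, -0.0, 0.0]
contact_force: [-0.1, -0.6, -1.8]
gripper_width: 38.9
grasp_force: 61.6
```

```bash
python3 -c "
from h import *
go([525,-280.5,228.5],3.08)
cs,s=snap('scene','s5');ci,w=snap('wrist','w5')
cv2.imwrite('pics/m5.png',np.hstack([cv2.resize(w[80:320,140:460,::-1],(400,300)),cv2.resize(s[180:255,80:180,::-1],(400,300),interpolation=cv2.INTER_CUBIC)]))"
```

```text
t 16.95 pos [ 573.5 -283.9  241.1] yaw 3.075 tilt z [ 0.001 -0.    -1.   ] F [-0.1 -0.6 -1.8] w 38.9 gf 61.6
tool delta [48.7  0.2 12.6]
dyaw tool z -0.005
```

View pics/m5.png

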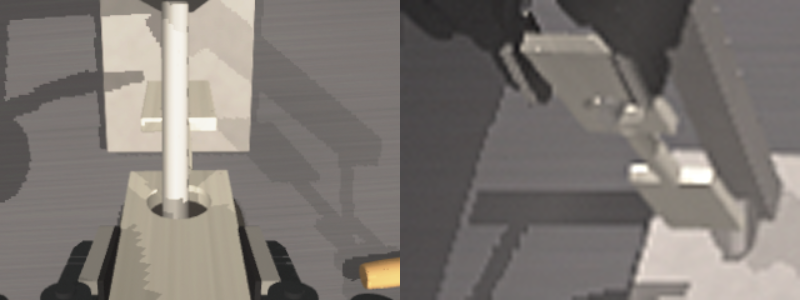

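The wrist panel shows the peg's tip inside the eye: peg at x≈175, eye centre at x≈179, no contact. I'll slide it on.

Emit:
send_rows:
  series:
    - [[6, -1, 3], [0, 0, 0], 30]
    - [[10, 0, 2.2], [0, 0, 0], 30]
    - [[10, 0, 2.2], [0, 0, 0], 30]
    - [[10, 0, 2.2], [0, 0, 0], 30]
    - [[10, 0, 2.2], [0, 0, 0], 30]
    - [[4, 0, 1], [0, 0, 0], 30]
    - [[0, 0, 0], [0, 0, 0], 30]

```text
clock: 17.75
position: [525.3, -281.8, 228.1]
ee_rot: [0.033, 0.999, -0.0, 0.002]
contact_force: [2.3, -0.0, -2.0]
gripper_width: 39.0
grasp_force: 61.6
```

```bash
python3 -c "
from h import *
go([525,-280.5,228.5],3.08)
print(np.round(monitor.read_state()['wrist_torque'],2))"
```

```text
t 17.75 pos [ 525.3 -281.8  228.1] yaw 3.075 tilt z [ 0.004 -0.001 -1.   ] F [ 2.3 -0.  -2. ] w 39.0 gf 61.6
tool delta [ 0.3  1.3 -0.4]
dyaw tool z -0.005
[-0.14 -1.19 -0.02]
```

Emit:
send_rows:
  series:
    - [[0, 0, 1.5], [0, 0, 0], 30]
    - [[0, 0, 1.5], [0, 0, 0], 30]
    - [[0, 0, 1], [0, 0, 0], 30]
    - [[0, 0, 0], [0, 0, 0], 30]

```text
clock: 18.15
position: [525.2, -281.6, 222.9]
ee_rot: [0.033, 0.999, -0.0, 0.0]
contact_force: [4.1, 0.9, -1.0]
gripper_width: 39.0
grasp_force: 61.8
```

```bash
python3 -c "
from h import *
go(None)
print(np.round(monitor.read_state()['wrist_torque'],2))"
```

```text
t 18.15 pos [ 525.2 -281.6  222.9] yaw 3.076 tilt z [ 0.001 -0.    -1.   ] F [ 4.1  0.9 -1. ] w 39.0 gf 61.8
[-0.21 -1.53  0.02]
```

```bash
python3 -c "
from h import *
cs=camera_info('scene')
print('lump',onplane(cs,[(164,236)],12),onplane(cs,[(164,236)],40))
B=np.array([622.3,-283.9,83.])
for n,z,o in(('top',200,0),('shoulder',65,0),('bottom',0,0)):
  print(n,(proj(cs,B+[0,0,z])[0]-[74,189])*4+[400,0])
B=np.array([573.5,-283.9,78.4])
for n,z in(('top',200),('shoulder',65),('bottom',0)): print('m5',n,(proj(cs,B+[0,0,z])[0]-[80,180])*4+[400,0])
# now: bright shoulder edge in the current scene picture
ci,s=snap('scene','s6');st=monitor.read_state()['position'];B=st-[0,0,162.7]
q=proj(ci,B+[0,0,65])[0];print('now shoulder pred',q)
x,y=q.astype(int);g=s.astype(int).min(2);m=(g[y-20:y+20,x-20:x+20]>215).astype(np.uint8)
k,l,sx,c=cv2.connectedComponentsWithStats(m);print([(int(sx[i,4]),(c[i]+[x-20,y-20]).round(1).tolist()) for i in range(1,k) if sx[i,4]>5])
s5=np.load('pics/s5.npy').astype(int).min(2)
m=(s5[180:255,80:180]>215).astype(np.uint8);k,l,sx,c=cv2.connectedComponentsWithStats(m);print('m5 bright',[(int(sx[i,4]),(c[i]*4+[400,0]).round().tolist(),sx[i,:4].tolist()) for i in range(1,k) if sx[i,4]>5])
"
```

```text
lump [[ 497.73902957 -286.90999462   12.        ]] [[ 515.54613593 -277.81160332   40.        ]]
top [558.55050684  86.28889023]
shoulder [657.64088883 259.2825424 ]
bottom [695.2094302  324.60766121]
m5 top [565.54582115  32.4127206 ]
m5 shoulder [655.5297399  211.26026956]
m5 bottom [690.0482093  279.59634759]
now shoulder pred [151.75156821 217.62056172]
[(21, [160.7, 211.0])]
m5 bright [(6, [638.0, 167.0], [58, 41, 4, 2]), (28, [695.0, 173.0], [70, 42, 8, 4])]
```

The paddle has pitched about 10° in the grip, so its blade leans on the post. I'll back off 10 mm along the peg, then lower it onto the peg.

Emit:
send_rows:
  series:
    - [[-5, 0, -1.5], [0, 0, 0], 30]
    - [[-5, 0, -1.5], [0, 0, 0], 30]
    - [[0, 0, 0], [0, 0, 0], 30]
    - [[0, 0, 1], [0, 0, 0], 30]
    - [[0, 0, 1], [0, 0, 0], 30]
    - [[0, 0, 0], [0, 0, 0], 30]

```text
clock: 18.8
position: [534.2, -282.2, 224.3]
ee_rot: [0.033, 0.999, -0.0, -0.0]
contact_force: [-0.2, 1.0, -0.2]
gripper_width: 38.9
grasp_force: 62.0
```

```bash
python3 -c "
from h import *
go(None)
print(np.round(monitor.read_state()['wrist_torque'],2))"
```

```text
t 18.8 pos [ 534.2 -282.2  224.3] yaw 3.075 tilt z [-0.001 -0.    -1.   ] F [-0.2  1.  -0.2] w 38.9 gf 62.0
[ 0.17  0.19 -0.  ]
```

Emit:
send_rows:
  series:
    - [[0, 0, 0.8], [0, 0, 0], 30]
    - [[0, 0, 0.7], [0, 0, 0], 30]
    - [[0, 0, 0], [0, 0, 0], 30]

```text
clock: 19.1
position: [534.3, -282.3, 223.9]
ee_rot: [0.033, 0.999, -0.0, 0.0]
contact_force: [-1.8, 1.9, 5.2]
gripper_width: 39.3
grasp_force: 62.5
```

Emit:
send_rows:
  series:
    - [[0, 0, 0], [0, 0, 0], 44]
    - [[0, 0, 0], [0, 0, 0], 50]
    - [[0, 0, 0], [0, 0, 0], 60]
    - [[0, 0, 0], [0, 0, 0], 85]
    - [[0, 0, 0], [0, 0, 0], 85]
    - [[0, 0, 0], [0, 0, 0], 85]
    - [[0, 0, 0], [0, 0, 0], 85]
    - [[0, 0, 0], [0, 0, 0], 85]

```text
clock: 19.9
position: [534.6, -282.2, 222.5]
ee_rot: [0.033, 0.999, -0.0, 0.0]
contact_force: [-0.5, -0.3, 0.5]
gripper_width: 85.0
grasp_force: 0.0
```

```bash
python3 -c "
from h import *
go(None)
ci,s=snap('scene','s7');ct,w=snap('wrist','w7')
g=s.astype(int).min(2);
for lo in (150,):
  m=(g[150:260,80:180]>215).astype(np.uint8);k,l,sx,c=cv2.connectedComponentsWithStats(m);print([(int(sx[i,4]),(c[i]+[80,150]).round(1).tolist()) for i in range(1,k) if sx[i,4]>5])
for x in(500,515,527,540):
  B=np.array([x,-281.5,205+(x-493)*.2125-7-145]);print(x,[proj(ci,B+[0,0,z])[0].round(1).tolist() for z in(200,145,65,0)],'wrist top',proj(ct,B+[0,0,200])[0].round(1))
print([''.join('#' if v>215 else '+' if v>165 else '.' if v>120 else ' ' for v in r) for r in []])
for y in range(165,240,2): print(y,''.join('#' if v>205 else '+' if v>165 else '.' if v>115 else ' ' for v in g[y,100:180]))
"
```

```text
t 19.9 pos [ 534.6 -282.2  222.5] yaw 3.075 tilt z [ 0. -0. -1.] F [-0.5 -0.3  0.5] w 85.0 gf 0.0
[(25, [157.6, 219.8])]
500 [[135.8, 164.9], [144.1, 184.6], [154.6, 209.3], [161.9, 226.6]] wrist top [276.1 225. ]
515 [[133.7, 169.9], [142.2, 189.6], [153.0, 214.3], [160.5, 231.5]] wrist top [279.3 272.2]
527 [[131.9, 174.1], [140.7, 193.8], [151.7, 218.4], [159.3, 235.5]] wrist top [281.8 309. ]
540 [[129.9, 178.7], [138.9, 198.4], [150.2, 222.9], [158.1, 240.0]] wrist top [284.4 347.6]
[]
165                                                                          .      
167                                                    .                     ..     
169                 ...........                                             ........
171                                                                         .   .   
173                       ..                                               ..... . .
175                      .++++++++++++++++.......                         ....... ..
177 ..                  ...+++++++.++..++++.+++.                         ...........
179   .  
[... 1925 characters left out ...]
..+..    .... ++++++
225                     .. .. .....................................+.    ..... .++++
227                                              ...................+.    .... .++++
229                                              ....................+.    ....+++++
231                                             ........................    ...+++++
233                                             .........................    ..+++++
235                                           .+####+..................+......++++++
237                    .....................  .#++++++++++.............+..++++++++++
239           .         .     ...  ... ..... .++++++++++++++++......++. ..++++++++++
```

The paddle hangs upright, about 35 mm from the peg's root. I'll withdraw straight up.

Emit:
send_rows:
  series:
    - [[0, 0, -10], [0, 0, 0], 85]
    - [[0, 0, -12], [0, 0, 0], 85]
    - [[0, 0, -15], [0, 0, 0], 85]
    - [[0, 0, -20], [0, 0, 0], 85]
    - [[0, 0, -20], [0, 0, 0], 85]
    - [[0, 0, -25], [0, 0, 0], 85]
    - [[0, 0, -25], [0, 0, 0], 85]
    - [[0, 0, 0], [0, 0, 0], 85]

```text
clock: 20.8
position: [535.9, -283.2, 355.6]
ee_rot: [0.033, 0.999, -0.002, 0.005]
contact_force: [-0.2, -0.5, 1.2]
gripper_width: 84.8
grasp_force: 0.0
```

Emit:
send_rows:
  series:
    - [[20, 30, -5], [0, 0, 0], 85]
    - [[20, 30, -5], [0, 0, 0], 85]
    - [[20, 30, -5], [0, 0, 0], 85]
    - [[20, 30, -5], [0, 0, 0], 85]
    - [[20, 30, 0], [0, 0, 0], 85]
    - [[20, 30, 0], [0, 0, 0], 85]
    - [[0, 0, 0], [0, 0, 0], 85]
    - [[0, 0, 0], [0, 0, 0], 85]

```text
clock: 21.6
position: [426.5, -94.2, 370.4]
ee_rot: [0.032, 0.999, 0.0, 0.001]
contact_force: [0.3, 0.2, 0.1]
gripper_width: 84.8
grasp_force: 0.0
```

Emit:
send_rows:
  series:
    - [[0, 0, 0], [0, 0, 0], 85]
    - [[0, 0, 0], [0, 0, 0], 85]
    - [[0, 0, 0], [0, 0, 0], 85]
    - [[0, 0, 0], [0, 0, 0], 85]
    - [[0, 0, 0], [0, 0, 0], 85]
    - [[0, 0, 0], [0, 0, 0], 85]
    - [[0, 0, 0], [0, 0, 0], 85]
    - [[0, 0, 0], [0, 0, 0], 85]

```text
clock: 22.4
position: [426.7, -94.7, 369.5]
ee_rot: [0.033, 0.999, -0.0, 0.0]
contact_force: [1.0, -0.4, 0.4]
gripper_width: 85.1
grasp_force: 0.0
```

Emit:
send_rows:
  series:
    - [[0, 0, 0], [0, 0, 0], 85]
    - [[0, 0, 0], [0, 0, 0], 85]
    - [[0, 0, 0], [0, 0, 0], 85]
    - [[0, 0, 0], [0, 0, 0], 85]
    - [[0, 0, 0], [0, 0, 0], 85]
    - [[0, 0, 0], [0, 0, 0], 85]
    - [[0, 0, 0], [0, 0, 0], 85]
    - [[0, 0, 0], [0, 0, 0], 85]

```text
clock: 23.2
position: [426.7, -94.7, 369.5]
ee_rot: [0.033, 0.999, -0.0, 0.0]
contact_force: [0.5, 0.1, 0.3]
gripper_width: 85.3
grasp_force: 0.0
```

```bash
python3 -c "
from h import *
go(None)
def pts(s):
  g=s.astype(int).min(2);m=(g[150:260,110:180]>205).astype(np.uint8);k,l,sx,c=cv2.connectedComponentsWithStats(m);return [(int(sx[i,4]),(c[i]+[110,150]).round(1).tolist()) for i in range(1,k) if sx[i,4]>5]
ci,a=snap('scene','s8');print(pts(a))
for i in range(8): b=get_image('scene')
print(pts(b));d=np.abs(a.astype(int)-b).max(2)[150:270,90:200];print('diff>40',(d>40).sum())
g=b.astype(int).min(2)
for y in range(165,240,3): print(y,''.join('#' if v>205 else '+' if v>165 else '.' if v>115 else ' ' for v in g[y,100:180]))
# stones
m=np.zeros(g.shape,np.uint8);cv2.fillPoly(m,[proj(ci,[[511+72*np.cos(t),24+72*np.sin(t),27] for t in np.linspace(0,6.28,40)]).astype(np.int32)],1)
e=cv2.erode(((g>165)*m).astype(np.uint8),np.ones((3,3)));k,l,sx,c=cv2.connectedComponentsWithStats(e);print([(int(sx[i,4]),onplane(ci,[c[i]],24)[0,:2].round().tolist()) for i in range(1,k)])
"
```

```text
t 23.2 pos [426.7 -94.7 369.5] yaw 3.075 tilt z [ 0. -0. -1.] F [0.5 0.1 0.3] w 85.3 gf 0.0
[(109, [143.3, 166.0]), (91, [132.6, 175.4]), (74, [135.2, 201.0]), (13, [142.8, 199.5]), (53, [155.5, 219.7]), (830, [160.7, 247.3]), (17, [144.6, 221.1])]
[(109, [143.3, 166.0]), (84, [132.7, 174.6]), (73, [135.2, 200.9]), (17, [142.8, 200.8]), (86, [152.3, 218.2]), (767, [161.7, 247.4]), (14, [143.9, 222.8])]
diff>40 363
165 ........                             .############+.............................
168 ........                            .############+..............................
171 ........                            .....++++++#+...............................
174 ........             .#######################+..................................
177 ........              .................++++++++.................................
180 ........               ++++....++.+..++++++.++++................................
183 ........                .+++++++++.++.++++...++++...............................
186 ........                 .++++++++++++.+++++++++++... ..........................
18
[... 850 characters left out ...]
9                  ..............................+++#######. .............+#######
222            ..............................+#####+.++#+########. ...........######
225 ..................................................+++..+++###+. ...........+####
228                                           .+++++.++++++++++++++.  .........++###
231                                            ..+.+++++++++++++++++++........+###++
234                                            +#+.++++++++++++++++++++.......+##+##
237 .......     ............................. +###+++++++++++++++++++#+..+##########
[(122, [537.0, -23.0]), (26, [535.0, 79.0]), (45, [553.0, 62.0]), (24, [568.0, 17.0]), (29, [567.0, 41.0])]
```

The paddle is still swinging slightly, so I'll let it settle and count the stones.

Emit:
send_rows:
  series:
    - [[0, 0, 0], [0, 0, 0], 85]
    - [[0, 0, 0], [0, 0, 0], 85]
    - [[0, 0, 0], [0, 0, 0], 85]
    - [[0, 0, 0], [0, 0, 0], 85]
    - [[0, 0, 0], [0, 0, 0], 85]
    - [[0, 0, 0], [0, 0, 0], 85]
    - [[0, 0, 0], [0, 0, 0], 85]
    - [[0, 0, 0], [0, 0, 0], 85]

```text
clock: 24.45
position: [426.7, -94.7, 369.5]
ee_rot: [0.033, 0.999, 0.0, -0.0]
contact_force: [0.5, -0.8, -1.2]
gripper_width: 84.4
grasp_force: 0.0
```

Emit:
send_rows:
  series:
    - [[0, 0, 0], [0, 0, 0], 85]
    - [[0, 0, 0], [0, 0, 0], 85]
    - [[0, 0, 0], [0, 0, 0], 85]
    - [[0, 0, 0], [0, 0, 0], 85]
    - [[0, 0, 0], [0, 0, 0], 85]
    - [[0, 0, 0], [0, 0, 0], 85]
    - [[0, 0, 0], [0, 0, 0], 85]
    - [[0, 0, 0], [0, 0, 0], 85]

```text
clock: 25.25
position: [426.7, -94.7, 369.5]
ee_rot: [0.033, 0.999, -0.0, 0.0]
contact_force: [0.4, -0.2, -0.4]
gripper_width: 85.0
grasp_force: 0.0
```

Emit:
send_rows:
  series:
    - [[0, 0, 0], [0, 0, 0], 85]
    - [[0, 0, 0], [0, 0, 0], 85]
    - [[0, 0, 0], [0, 0, 0], 85]
    - [[0, 0, 0], [0, 0, 0], 85]
    - [[0, 0, 0], [0, 0, 0], 85]
    - [[0, 0, 0], [0, 0, 0], 85]
    - [[0, 0, 0], [0, 0, 0], 85]
    - [[0, 0, 0], [0, 0, 0], 85]

```text
clock: 26.05
position: [426.7, -94.7, 369.5]
ee_rot: [0.033, 0.999, -0.0, 0.0]
contact_force: [-0.5, 0.3, 0.5]
gripper_width: 85.2
grasp_force: 0.0
```

```bash
cat > fin.py <<'E'
from h import *
go(None)
I=[get_image('scene') for i in range(24)]
for i in (4,8,12,16,20,23): print(i,(np.abs(I[0].astype(int)-I[i]).max(2)[150:270,90:200]>40).sum(),end=' ; ')
ci=camera_info('scene');g=I[-1].astype(int).min(2)
m=(g[150:260,110:180]>205).astype(np.uint8);k,l,sx,c=cv2.connectedComponentsWithStats(m);print([(int(sx[i,4]),(c[i]+[110,150]).round(1).tolist()) for i in range(1,k) if sx[i,4]>10])
for y in range(230,270,1): print(y,''.join('#' if v>205 else '+' if v>165 else '.' if v>115 else ' ' for v in g[y,265:340]))
E
python3 fin.py
```

```text
t 26.05 pos [426.7 -94.7 369.5] yaw 3.075 tilt z [ 0. -0. -1.] F [-0.5  0.3  0.5] w 85.2 gf 0.0
4 0 ; 8 0 ; 12 0 ; 16 0 ; 20 0 ; 23 0 ; [(109, [143.3, 166.0]), (88, [132.7, 175.0]), (72, [135.2, 200.9]), (17, [142.9, 200.4]), (65, [154.2, 219.6]), (797, [161.3, 247.3]), (16, [144.2, 221.9])]
230 ..   ..............................................                   .....
231 ..   ..............................................                   .....
232 ..  ................................................                  .....
233 ..  ................................................                  .....
234 ..  .... . .........................................                  .....
235  .  ...++++..........................................                 .....
236  .. ..+#####+.........................................                .....
237  .. +########+........................................                .....
238  ...##########........................................                .....
239   ..##########........................................               ......
240   .
[... 1692 characters left out ...]
                ..+++++.++++.  .               .............
262                                     .  .                     ..............
263                                                             ...............
264                                                            ................
265                                                           .................
266 .                                                        ..................
267 ..                                                     ....................
268 ...                                                  ......................
269 .......                                            ........................
```

```bash
python3 -c "
from h import *
print(job_done())"
```

```text
the job is handed in; nothing more can be done
None
```

I've handed the job in, at about 27 s of the 72 s allowed: the seven stones were stirred and all stayed in the pan, and the aluminium paddle hangs still by its eye about 35 mm from the peg's root. I moved nothing else.

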